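Flip up the service cover and set the span screw of a bench titrator

ROBOT

A 6-joint arm with a two-finger parallel gripper is mounted at the origin on the work surface. World frame = base frame: x ahead of the robot, y to its left, z up, the work surface at z = 0. Lengths are in m, angles in degrees, forces in N, time in s.
With the tool pointing down it reaches from about 0.3 to 0.825 m from the base axis. Payload 5.4 kg.
Tool frame: the origin (TCP) lies at the very end of the fingers, on their centre line; the grasp point (between the pads) lies behind it (env.grip_point_offset is the z of the grasp point in the tool frame, in m); z points along the fingers, y is the direction in which the jaws open and shut (so a half turn about z gives the same grasp; the last joint's range is limited). The gripper opens to 92 mm and grips with 3 to 60 N. Pads are 20 mm wide; open, the fingers measure 128 mm over their backs; the gripper's body (75 mm by 189 mm) begins 69 mm behind the grasp point.
Start: joints at [59.696, 9.076, 91.501, -0, 79.423, -12.038], TCP at [0.18, 0.546, 0.215] pointing down, gripper open.
Joint ranges: [-166.64, 166.64], [-54.1, 131.32], [10.49, 154.53], [-73.88, 253.88], [9.74, 151.15], [-171.62, 171.62]. Speed limits (degrees/s): [147.25, 147.25, 180, 180, 180, 180].

INTERFACE

Orientations are given as a 3x3 rotation matrix whose columns are the frame's x, y, z axes.
In Python, from bench import env, cams gives the robot as it stands.
- The arm moves only by the tool play_rows, never from a script. Its argument "targets" is a list of rows, each an object with "delta_pos": the shift along the tool's x, y, z in m, a list of three; "roll": the turn about the tool's z in rad; "jaw": the finger opening in m, from 0 to 0.0919. A call has 1 to 5 rows; each row is the pose to reach, as a shift and turn from the pose commanded when the call began, along the tool's axes at that moment; what a row does not reach only later rows make up. A row lasts 1/10 s, in which the tool goes at most 50 mm and 8.59 degrees, less where a joint would pass 70% of its speed; a pose out of reach is approached as far as the arm can. A call with a gripper value outside its range is refused whole. The fingers move at their own pace and stop on an object; "force" is the grip in N (left out, the last holds). Time passes only in rows, so rows that repeat a pose let the fingers close. It gives the time, the measured TCP pose, the force and the opening at its end, in the units of the state.
- env.read_state(): the state, without advancing time (a new reading comes with each control period).
- cams.get_image(name): name is "scene" or "top" or "wrist"; returns the picture (400x640x3 uint8, blue, green, red); there is no depth.
- cams.camera_info(name): a dict with "intrinsics" (3x3 intrinsics, pixels), "camera_from_world" (4x4, takes a point from world to camera coordinates). Camera axes: x right, y down, z forward; pixel columns grow to the right and rows downward; lengths in m; the calibration is good to about 2 mm. A picture is of the moment at which its call begins: read the wrist's pose just before it. camera_info takes no time and is no camera call; for the wrist camera it gives the pose at the moment of the call.
- env.hand_in(): hands the job in, once; it reports no verdict.
The state is a dict: "time_s": time; "q": joint angles; "qd": joint speeds; "joint_torque": joint torques, N m; "tool_pos": TCP position; "ee_rot": TCP orientation; "ft_force": force on the tool from outside, world axes, zero at the start; "torque": the same for the moment, N m; "grip_width": finger opening in m.
Only numpy, scipy, OpenCV 4.12 (cv2) and the standard library are available. Lean on these libraries where they do the work, as an engineer would, in place of code of your own. Each camera call takes 0.05 s, during which the arm holds its last target. There are 200 camera calls.

TASK

Swing the titrator's blue flip-up cover all the way over by its black bar so that it stays open on its own and let go of it. Then take the yellow tuning tool from its stand, turn the slotted screw under the cover clockwise with it until the red pointer meets the green mark, and put the tool back upright in its stand. Leave the cover open, keep the gripper's fingers off the screw, and leave the other things on the bench where they are.

Things in the scene. Friction and masses are not known exactly. Their poses are not given: they have to be found in the camera images.
- meter: cream bench titrator, fixed. Origin on the bench straight below the adjusting screw; +x from its front (cover bar side) to its back, z up. In this frame (mm): low front deck x -45 to 90, y +-135, top z 70, front face at x -45; rear housing x 95 to 300, y +-140, top z 160; on it at x 272, y 90 a green tube up to z 264.
- cover_hinge (a point): middle of the cover's hinge line, at x 50, y 0, z 86 mm in the titrator's frame; the line runs along the titrator's y. At joint angle a the grip bar is at x 50-145cos(a), z 86+145sin(a) mm in the titrator's frame.
- cover (a joint): angle of the blue flip-up cover (rad): 0 shut, 1.57 standing straight up, 1.95 leaning back on its stops; starts shut. 0.16 kg, almost free hinge: below about 1.6 it falls shut, beyond it falls back on the stops and stays. Plate 96 x 120 mm, 4 mm thick, 14 mm skirt; shut, it hides the screw.
- cover_bar (a point): centre of the cover's black round grip bar, 10 mm thick, along the titrator's y, 145 mm from the hinge; 76 mm free between the two arms carrying it. 48 mm beyond the cover's edge; shut, it is 50 mm in front of the deck's front face, 86 mm above the bench, nothing below. Moves with the cover. It can turn between fingers that pinch it.
- trim (a joint): angle of the slotted brass screw with its white 44 mm disc (rad). The disc bears a red pointer at the slot's front end. Seen from above, positive = anticlockwise. 0 = red pointer at the green mark on the deck (at the screw's front, titrator's -x). Starts at 0.6 to 1.2, so turn it clockwise to 0; friction (0.015 N m) keeps it there; end stops at -0.9 and 1.5.
- screw_top (a point): centre of the top of the screw's brass head, 79 mm above the bench, x 0, y 0 in the titrator's frame. Head 26 mm across, 6.5 mm tall. Slot straight across it through its centre, 4.4 mm wide, 6.5 mm deep, open at both ends, along the point's x; at joint angle q it lies along the titrator's x axis turned by q about z.
- screw_mark (a point): green mark on the deck, 29 mm in front of the screw's axis, level with the deck
- tuning_tool: yellow plastic tuning tool, 40 to 85 g, loose, upright in its stand, blade down. Origin: centre of the underside of its black collar (40 mm across, 6 mm thick), z up along the tool. Flat handle from 6 to 74 mm above the origin, 26 mm wide along x, 16 mm thick along y: pinch it across y. Below the collar a 10 mm shaft with the blade.
- tool_tip (a point): tip of the tuning tool's white blade, 70.5 mm below the tool's origin; its axes are the tool's. Blade 16 mm wide along x, 2.4 mm thick along y, thinned to 1.4 mm in the last 2.5 mm. In the screw's slot it has about 0.125 rad of play either way.
- stand: grey block 64 x 64 x 80 mm, fixed to the bench, with a 24 mm square hole 76 mm deep from above in its middle; the tool's collar rests on its top face. Origin: centre of its underside; z up. It may be on either side of the titrator.
- vial_rack: bystander: white rack with capped vials, 70 x 120 mm, 65 mm tall, fixed; on the side of the titrator opposite the stand; origin centre of underside
- bottle: bystander: amber bottle with blue cap, 68 mm across, 155 mm tall, loose; origin centre of underside
- beaker: bystander: empty glass beaker, 70 mm across, 85 mm tall, loose; origin centre of underside
- dish: bystander: small aluminium weighing dish, 60 mm across, 14 mm high, loose; origin centre of underside
- marker: bystander: white and blue marker pen lying down, 125 mm long, 16 mm thick, loose; origin near mid-length, underside
- jar: bystander: white jar with red cap, 48 mm across, 60 mm tall, loose; origin centre of underside
- remote: bystander: flat white handheld remote, 130 x 46 x 18 mm, loose; origin centre of underside
There are look-alikes about, which are no part of the job. What is shaped like the stand but turquoise is not meant. Of the things shaped like the tuning_tool, the yellow one is meant.

How it is judged (in metres and radians):
On the way, in this order (a step that is already met when the one before it is completed fails the run):
1. the cover stands open past its balance point, on its own, with the gripper off it (value of joint cover above 1.75 rad and contact force between the fingers and meter below 0.3 N), for 0.3 s.
2. the screw's red pointer is brought to the green mark with the tool's blade in the slot (value of joint cover above 1.75 rad and value of joint trim between -0.2 and 0.2 rad and horizontal distance between tuning_tool and screw_top below 0.02 m and z of tuning_tool in the frame of meter below 0.1475 m), for 0.2 s.
At the end, for the whole second after the job is handed in: cover leaning open (joint above 1.75 rad), red pointer within 0.2 rad of the green mark, tuning tool released and at rest in its stand: collar down on the block (within 6 mm), within 12 mm of the hole's centre, upright within 0.12 rad (value of joint cover above 1.75 rad and value of joint trim between -0.2 and 0.2 rad and horizontal distance between tuning_tool and stand below 0.012 m and z of tuning_tool in the frame of stand below 0.086 m and angle between tuning_tool's own z axis and vertical below 0.12 rad and linear speed of tuning_tool below 0.02 m/s); the robot touches nothing.
It fails at once if the fingers touch the screw (contact force between the fingers and trim above 0.5 N).
It fails at once if the tuning tool is dropped or thrown over (height (world z) of tuning_tool below 0.06 m or angle between tuning_tool's own z axis and vertical above 0.9 rad).
It fails at once if a bystander is pushed aside by more than 40 mm (distance of any of bottle, beaker, dish, marker, jar, remote from where it was at the start of the episode above 0.04 m).
It also fails if it takes over 64 s, if anything falls off the work surface, if the arm or the gripper's body presses on something with over 40 N, if the wrist force passes 120 N, or if a joint passes its speed limit or range.

## Working session

There is one attempt and no reset: what is moved stays moved. The work goes in short steps, Python scripts to look and compute and a tool call to move; the robot and the scene stay as the last step left them, time stands still between calls to the robot, and variables do not carry over. Pictures are saved under pics/ and viewed, about 8 in all and at most 12, crops included, and the job is handed in when it is done.

Besides the shell and the picture viewer there is one more tool, called after "Emit:" as name(argument=value, ...) on one line, values as JSON. play_rows: Moves the arm, as the interface text tells. Its arguments: {"type":"object","properties":{"targets":{"type":"array"},"force":{"type":"number"}},"required":["targets"]}

```bash
ls; mkdir -p pics; cat > h.py <<'E'
import numpy as np, cv2
from bench import env, cams
def ray(info,u,v):
    K=np.array(info["intrinsics"]);T=np.array(info["camera_from_world"])
    R=T[:3,:3];c=-R.T@T[:3,3];d=R.T@np.linalg.solve(K,[u,v,1.]);return c,d/np.linalg.norm(d)
def onz(info,u,v,z):
    c,d=ray(info,u,v);return c+d*(z-c[2])/d[2]
def tri(a,b):
    A=np.zeros((3,3));B=np.zeros(3)
    for c,d in (a,b):
        P=np.eye(3)-np.outer(d,d);A+=P;B+=P@c
    x=np.linalg.solve(A,B);return x,[np.linalg.norm((np.eye(3)-np.outer(d,d))@(x-c)) for c,d in(a,b)]
def proj(info,p):
    K=np.array(info["intrinsics"]);T=np.array(info["camera_from_world"])
    q=K@(T[:3,:3]@np.asarray(p)+T[:3,3]);return q[:2]/q[2]
E
python3 - <<'E'
from h import *
s=env.read_state();print(s['time_s'],s['tool_pos'],s['ee_rot'],env.grip_point_offset)
for n in("scene","top","wrist"):
    i=cams.camera_info(n);print(n,np.round(ray(i,320,200),3))
    im=cams.get_image(n);cv2.imwrite(f"pics/{n}0.png",im)
a=cv2.imread("pics/scene0.png");b=cv2.imread("pics/top0.png")
cv2.imwrite("pics/st0.png",cv2.resize(np.vstack([a,b]),None,fx=.75,fy=.75))
E
```

```text
pics
0.0 [0.17991267 0.54548118 0.21363443] [[-9.49615129e-01  3.13416983e-01 -9.48951705e-04]
 [ 3.13418164e-01  9.49613870e-01 -1.59746220e-03]
 [ 4.00465919e-04 -1.81439297e-03 -9.99998274e-01]] -0.0187
scene [[ 0.788  0.476  0.863]
 [-0.311 -0.485 -0.817]]
top [[ 3.710e-01 -1.000e-03  1.099e+00]
 [ 1.220e-01 -4.300e-02 -9.920e-01]]
wrist [[ 0.117  0.566  0.386]
 [ 0.217 -0.068 -0.974]]
```

```bash
ls -la pics
```

```text
total 1312
drwxr-xr-x 2 agent agent   4096 Dec  5 05:47 .
drwxr-xr-x 3 agent agent   4096 Dec  5 05:47 ..
-rw-r--r-- 1 agent agent 353493 Dec  5 05:47 scene0.png
-rw-r--r-- 1 agent agent 376791 Dec  5 05:47 st0.png
-rw-r--r-- 1 agent agent 325378 Dec  5 05:47 top0.png
-rw-r--r-- 1 agent agent 271428 Dec  5 05:47 wrist0.png
```

View pics/top0.png

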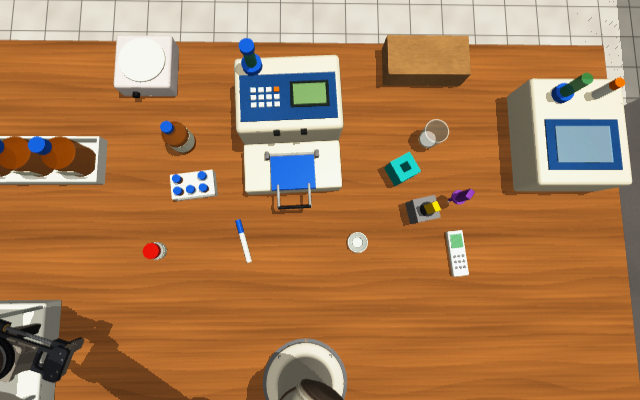

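View pics/scene0.png

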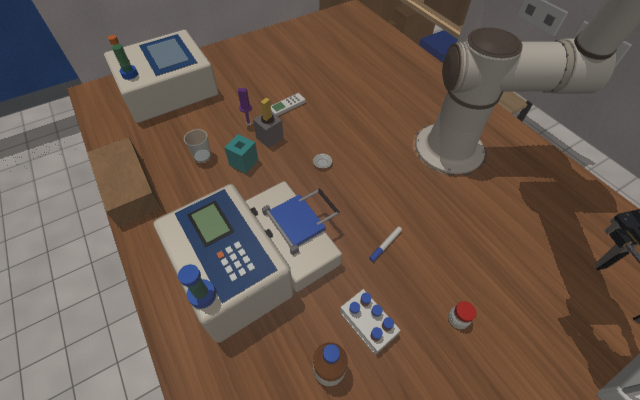

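```bash
python3 - <<'E'
from h import *
a=cv2.imread("pics/scene0.png");b=cv2.imread("pics/top0.png")
def c(im,x,y):return cv2.resize(im[y:y+75,x:x+100],(400,300),interpolation=cv2.INTER_CUBIC)
cv2.imwrite("pics/crop1.png",np.vstack([np.hstack([c(b,242,140),c(b,390,175)]),np.hstack([c(a,250,180),c(a,230,80)])]))
ti=cams.camera_info("top");si=cams.camera_info("scene")
for nm,im,i in(("top",b,ti),("scene",a,si)):
    h=cv2.cvtColor(im,cv2.COLOR_BGR2HSV)
    for col,lo,hi in(("blue",(108,120,60),(125,255,255)),("yellow",(22,130,100),(33,255,255))):
        m=cv2.inRange(h,lo,hi)
        for k in cv2.findContours(m,0,1)[0]:
            if cv2.contourArea(k)>(150 if col=="blue" else 15):
                r=cv2.minAreaRect(k);print(nm,col,cv2.contourArea(k),np.round(r[0]),np.round(cv2.boxPoints(r)).tolist(),np.round(onz(i,*r[0],.09),3))
E
```

```text
top blue 1377.0 [292. 172.] [[270.0, 156.0], [314.0, 154.0], [315.0, 188.0], [271.0, 190.0]] [0.571 0.03  0.09 ]
top blue 296.0 [ 39. 145.] [[26.0, 149.0], [31.0, 134.0], [53.0, 141.0], [48.0, 157.0]] [0.645 0.708 0.09 ]
top blue 159.5 [561.  93.] [[549.0, 91.0], [565.0, 81.0], [574.0, 96.0], [558.0, 106.0]] [ 0.799 -0.735  0.09 ]
top blue 167.0 [252.  65.] [[240.0, 58.0], [259.0, 53.0], [264.0, 72.0], [245.0, 77.0]] [0.877 0.144 0.09 ]
top blue 186.5 [246.  46.] [[239.0, 38.0], [253.0, 38.0], [253.0, 54.0], [239.0, 54.0]] [0.933 0.161 0.09 ]
top yellow 109.5 [432. 208.] [[424.0, 206.0], [436.0, 200.0], [441.0, 209.0], [429.0, 215.0]] [ 0.473 -0.349  0.09 ]
scene blue 200.5 [331. 353.] [[323.0, 345.0], [339.0, 345.0], [339.0, 361.0], [323.0, 361.0]] [0.669 0.343 0.09 ]
scene blue 318.0 [189. 275.] [[175.0, 276.0], [190.0, 261.0], [204.0, 275.0], [189.0, 290.0]] [0.853 0.041 0.09 ]
scene blue 1368.5 [297. 219.] [[269.0, 211.0], [298.0, 190.0], [325.0, 227.0], [296.0, 248.0]] [0.573 0.036 0.09 ]
scene blue 1554.0 [206. 250.] [[173.0, 198.0], [223.0, 191.0], [239.0, 301.0], [189.0, 309.0]] [0.798 0.001 0.09 ]
scene blue 401.5 [439.  39.] [[421.0, 39.0], [435.0, 22.0], [457.0, 39.0], [443.0, 56.0]] [-0.276 -0.385  0.09 ]
scene blue 5053.5 [38. 50.] [[-0.0, 0.0], [77.0, 0.0], [77.0, 101.0], [0.0, 101.0]] [ 1.027 -1.078  0.09 ]
```

View pics/crop1.png

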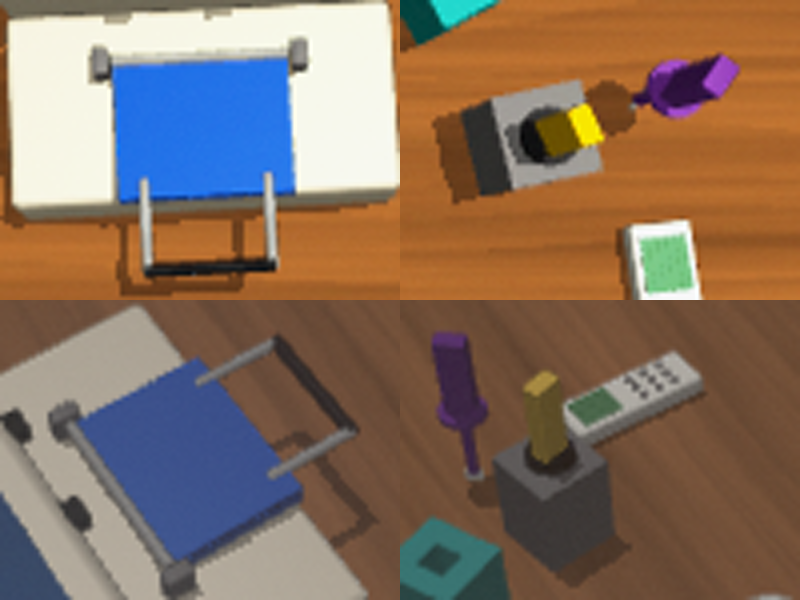

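```bash
python3 - <<'E'
from h import *
ti=cams.camera_info("top");si=cams.camera_info("scene")
T=lambda a,b:tri(ray(ti,*a),ray(si,*b))
L=T((278.75,207.25),(338,212.5));R=T((310.25,206),(319.25,190));print("bar",L,R)
d=L[0]-R[0];print("yaw of meter deg (y axis)",np.degrees(np.arctan2(-d[0],d[1])),"mid",(L[0]+R[0])/2,np.linalg.norm(d))
# hinge ends, tri
print("hinge",T((242+100/4,140+62/4),(250+178/4,180+275/4)),T((242+298/4,140+55/4),(250+63/4,180+118/4)))
print("tooltop",T((437,206.25),(265,100.75)))
st=[onz(ti,*p,.08) for p in[(412.5,199.5),(435.5,195),(441.25,217.5),(418,222.5)]]
print("stand",np.round(st,3),np.mean(st,0))
st=[onz(si,230+(u-400)/4,80+(v-300)/4,.08) for u,v in[(493,460),(607,460),(555,497)]]
print(np.round(st,3))
s=env.read_state();print(s['tool_pos'])
# blue edges yaw on plane
P=[onz(ti,u,v,.088) for u,v in[(242+113/4,140+66/4),(242+290/4,140+60/4),(242+296/4,140+193/4),(242+120/4,140+200/4)]];print(np.round(P,3))
E
```

```text
bar (array([0.47481465, 0.06812295, 0.08366262]), [np.float64(0.0018445255521443603), np.float64(0.0018445255521443724)]) (array([ 0.47813183, -0.01693804,  0.0831833 ]), [np.float64(0.0016391945376160828), np.float64(0.0016391945376159893)])
yaw of meter deg (y axis) 2.23326823996845 mid [0.47647324 0.02559245 0.08342296] 0.08512700241748862
hinge (array([0.61814538, 0.10075064, 0.08225637]), [np.float64(0.0012081810280217171), np.float64(0.0012081810280216018)]) (array([ 0.62505261, -0.03593066,  0.07859766]), [np.float64(9.324506315096757e-05), np.float64(9.324506315079502e-05)])
tooltop (array([ 0.46962924, -0.34019347,  0.14718624]), [np.float64(0.0016795309088520906), np.float64(0.0016795309088520694)])
stand [[ 0.497 -0.298  0.08 ]
 [ 0.509 -0.363  0.08 ]
 [ 0.447 -0.376  0.08 ]
 [ 0.434 -0.311  0.08 ]] [ 0.47172081 -0.33690589  0.08      ]
[[ 0.51  -0.353  0.08 ]
 [ 0.434 -0.307  0.08 ]
 [ 0.487 -0.292  0.08 ]]
[0.18001131 0.54559667 0.21384372]
[[ 0.615  0.091  0.088]
 [ 0.619 -0.03   0.088]
 [ 0.527 -0.034  0.088]
 [ 0.523  0.085  0.088]]
```

Emit:
play_rows(targets=[{"delta_pos":[-0.034,-0.031,-0.007],"roll":0.13,"jaw":0.06},{"delta_pos":[-0.068,-0.062,-0.014],"roll":0.26,"jaw":0.06},{"delta_pos":[-0.102,-0.093,-0.021],"roll":0.39,"jaw":0.06},{"delta_pos":[-0.136,-0.124,-0.028],"roll":0.52,"jaw":0.06},{"delta_pos":[-0.17,-0.155,-0.036],"roll":0.65,"jaw":0.06}])

```text
time_s: 0.65
tool_pos: [0.2933, 0.3438, 0.2505]
ee_rot: [[-0.562, 0.827, -0.0], [0.827, 0.562, -0.0], [-0.0, -0.0, -1.0]]
ft_force: [1.0, 0.2, -0.2]
grip_width: 0.0604
```

```bash
cat >> h.py <<'E'
def go(p,yaw=None):
    """delta in tool axes to world p (tcp), roll so tool y has yaw (deg)"""
    s=env.read_state();R=np.array(s['ee_rot']);d=R.T@(np.array(p)-s['tool_pos'])
    y=np.degrees(np.arctan2(R[1,1],R[0,1]))
    print('t',round(s['time_s'],2),'tcp',np.round(s['tool_pos'],4),'yaw',round(y,2),'z',np.round(R[:,2],3),'w',round(s['grip_width'],4),'F',np.round(s['ft_force'],1),'q',np.round(s['q'],0))
    print(' delta',np.round(d,4),'n50',round(np.linalg.norm(d)/.05,1),'roll', None if yaw is None else round(-np.radians((yaw-y+180)%360-180),4))
E
python3 -c "
from h import *
go((.476,.0256,.25),2)"
```

```text
t 0.65 tcp [0.2933 0.3438 0.2505] yaw 34.22 z [-0. -0. -1.] w 0.0604 F [ 1.   0.2 -0.2] q [ 34. -11. 107.  -0.  84.  -0.]
 delta [-0.3659 -0.0279  0.0006] n50 7.3 roll 0.5623
```

Emit:
play_rows(targets=[{"delta_pos":[-0.045,-0.0035,0],"roll":0.1,"jaw":0.06},{"delta_pos":[-0.09,-0.007,0],"roll":0.2,"jaw":0.06},{"delta_pos":[-0.135,-0.0105,0],"roll":0.3,"jaw":0.06},{"delta_pos":[-0.18,-0.014,0],"roll":0.42,"jaw":0.06},{"delta_pos":[-0.22,-0.017,0],"roll":0.562,"jaw":0.06}])

```text
time_s: 1.15
tool_pos: [0.4042, 0.1526, 0.2505]
ee_rot: [[-0.034, 0.999, 0.0], [0.999, 0.034, -0.0], [-0.0, 0.0, -1.0]]
ft_force: [-0.5, 0.3, 0.1]
grip_width: 0.06
```

```bash
python3 -c "
from h import *
go((.476,.0256,.25),2)"
```

```text
t 1.15 tcp [0.4042 0.1526 0.2505] yaw 1.94 z [ 0. -0. -1.] w 0.06 F [-0.5  0.3  0.1] q [  5. -15. 110.  -0.  84.   3.]
 delta [-0.1294  0.0675  0.0005] n50 2.9 roll -0.001
```

Emit:
play_rows(targets=[{"delta_pos":[-0.03,0.016,0],"roll":0,"jaw":0.06},{"delta_pos":[-0.06,0.032,0],"roll":0,"jaw":0.06},{"delta_pos":[-0.09,0.05,0],"roll":0,"jaw":0.06},{"delta_pos":[-0.09,0.05,0],"roll":0,"jaw":0.06}])

```text
time_s: 1.55
tool_pos: [0.4584, 0.0637, 0.2502]
ee_rot: [[-0.036, 0.999, -0.0], [0.999, 0.036, -0.001], [-0.001, -0.0, -1.0]]
ft_force: [-0.6, 1.0, -0.1]
grip_width: 0.0601
```

```bash
cat >> h.py <<'E'
def snap(f):
    i=cams.camera_info("wrist");im=cams.get_image("wrist");cv2.imwrite(f"pics/{f}.png",im)
    import pickle;pickle.dump(i,open(f"pics/{f}.pkl","wb"));return i,im
def info(f):
    import pickle;return pickle.load(open(f"pics/{f}.pkl","rb"))
E
python3 -c "
from h import *
snap('wa');go((.476,.0256,.25),2)"
```

```text
t 1.6 tcp [0.4575 0.0654 0.2502] yaw 2.11 z [-0.001  0.    -1.   ] w 0.0601 F [ 0.6 -0.3 -0.9] q [ -7. -10. 106.   0.  84.  -9.]
 delta [-0.0405  0.017   0.0002] n50 0.9 roll 0.002
```

Emit:
play_rows(targets=[{"delta_pos":[-0.02,0.01,0],"roll":0,"jaw":0.06},{"delta_pos":[-0.04,0.017,0],"roll":0,"jaw":0.06},{"delta_pos":[-0.04,0.017,0],"roll":0,"jaw":0.06}])

```text
time_s: 1.9
tool_pos: [0.4758, 0.027, 0.2504]
ee_rot: [[-0.039, 0.999, -0.0], [0.999, 0.039, -0.0], [-0.0, -0.0, -1.0]]
ft_force: [-0.3, 1.4, 0.3]
grip_width: 0.0601
```

```bash
python3 -c "
from h import *
snap('wb');go((.476,.0256,.25),2)
a=cv2.imread('pics/wa.png');b=cv2.imread('pics/wb.png')
cv2.imwrite('pics/wab.png',np.vstack([a,b])[:,:,:] if 0 else cv2.resize(np.vstack([a,b]),(480,600)))"
```

```text
t 1.95 tcp [0.4754 0.0279 0.2504] yaw 2.26 z [-0.001  0.001 -1.   ] w 0.0597 F [0.3 0.4 0.6] q [-11.  -7. 104.   0.  83. -14.]
 delta [-0.0024  0.0005  0.0004] n50 0.0 roll 0.0046
```

View pics/wb.png

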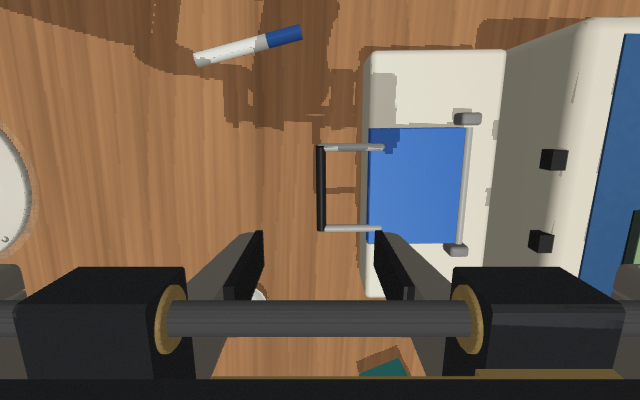

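```bash
python3 - <<'E'
from h import *
r={}
for f in("wa","wb"):
    i=info(f);im=cv2.imread(f"pics/{f}.png")
    u,v=proj(i,(.4765,.0256,.0835));print(f,u,v)
    x0,y0=int(u)-40,int(v)-70
    c=im[max(y0,0):y0+140,x0:x0+80]
    m=(c.max(2)<45).astype(np.uint8)
    k=max(cv2.findContours(m,0,1)[0],key=lambda k:cv2.boundingRect(k)[3])
    b=cv2.minAreaRect(k);P=cv2.boxPoints(b)+[x0,max(y0,0)];P=P[np.argsort(P[:,1])]
    r[f]=(P[:2].mean(0),P[2:].mean(0));print(b[1],r[f])
a,b=info("wa"),info("wb");E=[]
for k in(0,1):
    x,e=tri(ray(a,*r["wa"][k]),ray(b,*r["wb"][k]));print(x,e)
    z=onz(b,*r["wb"][k],.086);E.append(z);print(' on .086',z,onz(a,*r["wa"][k],.086))
d=E[0]-E[1];print("mid",(E[0]+E[1])/2,np.linalg.norm(d),np.degrees(np.arctan2(-d[0],d[1])))
E
```

```text
wa 334.43576178280716 223.06591366159995
(80.0, 3.0) (array([333.5, 183. ]), array([333.5, 263. ]))
wb 319.3978686911173 188.64163980306657
(84.0702896118164, 8.951067924499512) (array([319.54459   , 145.91756439]), array([321.49918747, 229.96512604]))
[0.47421919 0.06899446 0.08354998] [np.float64(0.0007658566139824931), np.float64(0.0007658566139823989)]
 on .086 [0.47491195 0.06945939 0.086     ] [0.47338676 0.06913477 0.086     ]
[ 0.4791821  -0.02073292  0.08064754] [np.float64(0.001498657274052169), np.float64(0.0014986572740520294)]
 on .086 [ 0.4804578  -0.01839542  0.086     ] [ 0.47745262 -0.01895931  0.086     ]
mid [0.47768488 0.02553199 0.086     ] 0.08802967934221533 3.612012973411208
```

Emit:
play_rows(targets=[{"delta_pos":[-0.002,0.0012,0.04],"roll":-0.004,"jaw":0.035},{"delta_pos":[-0.002,0.0012,0.08],"roll":-0.004,"jaw":0.035},{"delta_pos":[-0.002,0.0012,0.12],"roll":-0.004,"jaw":0.035},{"delta_pos":[-0.002,0.0012,0.16],"roll":-0.004,"jaw":0.035},{"delta_pos":[-0.002,0.0012,0.183],"roll":-0.004,"jaw":0.035}])

```text
time_s: 2.45
tool_pos: [0.4742, 0.0276, 0.0644]
ee_rot: [[-0.045, 0.999, -0.005], [0.999, 0.045, 0.002], [0.002, -0.005, -1.0]]
ft_force: [-0.5, 0.0, 0.5]
grip_width: 0.035
```

Emit:
play_rows(targets=[{"delta_pos":[0,0,0],"roll":0,"jaw":0.02},{"delta_pos":[0,0,0],"roll":0,"jaw":0.004},{"delta_pos":[0,0,0],"roll":0,"jaw":0.004},{"delta_pos":[0,0,0],"roll":0,"jaw":0.004}], force=10)

```text
time_s: 2.85
tool_pos: [0.4782, 0.0255, 0.0696]
ee_rot: [[-0.044, 0.999, 0.003], [0.999, 0.044, -0.0], [-0.0, 0.003, -1.0]]
ft_force: [-1.9, 0.4, 4.6]
grip_width: 0.0092
```

```bash
python3 - <<'E'
from h import *
go((.477,.0255,.067),2.3)
for a in np.arange(0,2.01,.13333):print(round(a,2),np.round([.145*(1-np.cos(a)),-.145*np.sin(a)],4))
E
```

```text
t 2.85 tcp [0.4782 0.0255 0.0696] yaw 2.54 z [ 0.003 -0.    -1.   ] w 0.0092 F [-1.9  0.4  4.6] q [-11.   4. 114.   0.  61. -14.]
 delta [ 0.     -0.0012  0.0026] n50 0.1 roll 0.0042
0.0 [ 0. -0.]
0.13 [ 0.0013 -0.0193]
0.27 [ 0.0051 -0.0382]
0.4 [ 0.0114 -0.0565]
0.53 [ 0.0201 -0.0737]
0.67 [ 0.031  -0.0897]
0.8 [ 0.044 -0.104]
0.93 [ 0.0587 -0.1165]
1.07 [ 0.075 -0.127]
1.2 [ 0.0925 -0.1351]
1.33 [ 0.1109 -0.1409]
1.47 [ 0.1299 -0.1442]
1.6 [ 0.1492 -0.1449]
1.73 [ 0.1685 -0.1431]
1.87 [ 0.1873 -0.1387]
2.0 [ 0.2053 -0.1319]
```

Emit:
play_rows(targets=[{"delta_pos":[0,0.0013,-0.0193],"roll":0,"jaw":0.004},{"delta_pos":[0,0.0051,-0.0382],"roll":0,"jaw":0.004},{"delta_pos":[0,0.0114,-0.0565],"roll":0,"jaw":0.004},{"delta_pos":[0,0.0201,-0.0737],"roll":0,"jaw":0.004},{"delta_pos":[0,0.031,-0.0897],"roll":0,"jaw":0.004}])

```text
time_s: 3.35
tool_pos: [0.5082, 0.0269, 0.1591]
ee_rot: [[-0.044, 0.999, 0.0], [0.999, 0.044, -0.0], [-0.0, 0.0, -1.0]]
ft_force: [0.2, 1.6, -1.2]
grip_width: 0.0095
```

```bash
python3 - <<'E'
from h import *
go((.477,.0255,.067),2.3)
E
```

```text
t 3.35 tcp [0.5082 0.0269 0.1591] yaw 2.52 z [ 0. -0. -1.] w 0.0095 F [ 0.2  1.6 -1.2] q [-11.   2. 106.   0.  72. -13.]
 delta [-0.     -0.0312  0.0921] n50 1.9 roll 0.0039
```

Emit:
play_rows(targets=[{"delta_pos":[0,0.013,-0.0143],"roll":0,"jaw":0.004},{"delta_pos":[0,0.0277,-0.0268],"roll":0,"jaw":0.004},{"delta_pos":[0,0.044,-0.0373],"roll":0,"jaw":0.004},{"delta_pos":[0,0.0615,-0.0454],"roll":0,"jaw":0.004},{"delta_pos":[0,0.0799,-0.0512],"roll":0,"jaw":0.004}])

```text
time_s: 3.85
tool_pos: [0.589, 0.0306, 0.2109]
ee_rot: [[-0.044, 0.999, 0.002], [0.999, 0.044, 0.0], [0.0, 0.003, -1.0]]
ft_force: [-0.5, -0.4, 1.2]
grip_width: 0.0092
```

Emit:
play_rows(targets=[{"delta_pos":[0,0.019,-0.0033],"roll":0,"jaw":0.004},{"delta_pos":[0,0.0383,-0.004],"roll":0,"jaw":0.004},{"delta_pos":[0,0.0576,-0.0022],"roll":0,"jaw":0.004},{"delta_pos":[0,0.0764,0.0022],"roll":0,"jaw":0.004},{"delta_pos":[0,0.08,0.0035],"roll":0,"jaw":0.004}])

```text
time_s: 4.35
tool_pos: [0.67, 0.0341, 0.2066]
ee_rot: [[-0.044, 0.999, 0.004], [0.999, 0.044, 0.0], [0.0, 0.004, -1.0]]
ft_force: [2.1, 1.9, 4.5]
grip_width: 0.0095
```

```bash
python3 - <<'E'
from h import *
go((.477,.0255,.067),2.3)
E
```

```text
t 4.35 tcp [0.67   0.0341 0.2066] yaw 2.53 z [ 0.004  0.    -1.   ] w 0.0095 F [2.1 1.9 4.5] q [ -7.  23.  75.   0.  81. -10.]
 delta [-1.000e-04 -1.938e-01  1.388e-01] n50 4.8 roll 0.004
```

Emit:
play_rows(targets=[{"delta_pos":[0,0,0],"roll":0,"jaw":0.02},{"delta_pos":[0,0,0],"roll":0,"jaw":0.03},{"delta_pos":[0,0,0],"roll":0,"jaw":0.03},{"delta_pos":[0,0,-0.02],"roll":0,"jaw":0.03},{"delta_pos":[0,0,-0.06],"roll":0,"jaw":0.03}])

```text
time_s: 4.85
tool_pos: [0.6649, 0.0339, 0.2613]
ee_rot: [[-0.044, 0.999, -0.009], [0.999, 0.044, 0.001], [0.001, -0.009, -1.0]]
ft_force: [0.8, 0.3, -0.6]
grip_width: 0.03
```

Emit:
play_rows(targets=[{"delta_pos":[0.02,-0.04,-0.02],"roll":0,"jaw":0.04},{"delta_pos":[0.04,-0.08,-0.02],"roll":0,"jaw":0.04},{"delta_pos":[0.06,-0.12,-0.02],"roll":0,"jaw":0.04},{"delta_pos":[0.06,-0.14,-0.02],"roll":0,"jaw":0.04},{"delta_pos":[0.06,-0.14,-0.02],"roll":0,"jaw":0.04}])

```text
time_s: 5.35
tool_pos: [0.5231, 0.0881, 0.2855]
ee_rot: [[-0.045, 0.999, 0.0], [0.999, 0.045, -0.0], [-0.0, 0.0, -1.0]]
ft_force: [0.5, -1.0, 0.4]
grip_width: 0.0399
```

```bash
python3 - <<'E'
from h import *
go((.5,-.3,.25),2.5)
snap("wc")
im=cams.get_image("scene");cv2.imwrite("pics/scene1.png",im)
cv2.imwrite("pics/c2.png",np.vstack([cv2.resize(im[100:300,130:450],(640,400)),cv2.resize(cv2.imread("pics/wc.png"),(320,200)).repeat(1,0) if 0 else cv2.copyMakeBorder(cv2.resize(cv2.imread("pics/wc.png"),(320,200)),0,0,0,320,0)]))
E
```

```text
t 5.35 tcp [0.5231 0.0881 0.2855] yaw 2.58 z [ 0. -0. -1.] w 0.0399 F [ 0.5 -1.   0.4] q [-3.  0. 93. -0. 87. -6.]
 delta [-0.3867 -0.0405  0.0356] n50 7.8 roll 0.0013
```

View pics/c2.png

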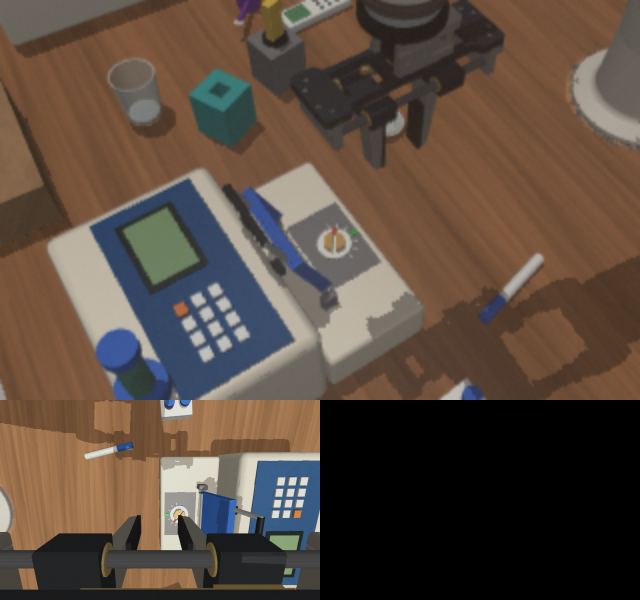

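Emit:
play_rows(targets=[{"delta_pos":[-0.04,0.027,0.0],"roll":0,"jaw":0.085},{"delta_pos":[-0.04,0.027,0.0],"roll":0,"jaw":0.085},{"delta_pos":[-0.04,0.027,0.0],"roll":0,"jaw":0.085}])

```text
time_s: 5.75
tool_pos: [0.5549, 0.0478, 0.2843]
ee_rot: [[-0.042, 0.999, -0.001], [0.999, 0.042, 0.0], [0.0, -0.001, -1.0]]
ft_force: [-0.7, 0.5, 0.3]
grip_width: 0.0621
```

```bash
python3 - <<'E'
from h import *
go((.5,-.3,.25),2.5)
i,im=snap("wd")
u,v=map(int,proj(i,(.571,.0295,.075)));print(u,v)
x0,y0=u-40,v-30
cv2.imwrite("pics/wdc.png",cv2.resize(im[y0:y0+60,x0:x0+80],None,fx=8,fy=8,interpolation=cv2.INTER_CUBIC));print(x0,y0)
E
```

```text
t 5.75 tcp [0.5549 0.0478 0.2843] yaw 2.39 z [-0.001  0.    -1.   ] w 0.0621 F [-0.7  0.5  0.3] q [ -8.   4.  89.   0.  87. -10.]
 delta [-0.3452 -0.0693  0.0343] n50 7.1 roll -0.0019
331 196
291 166
```

View pics/wdc.png

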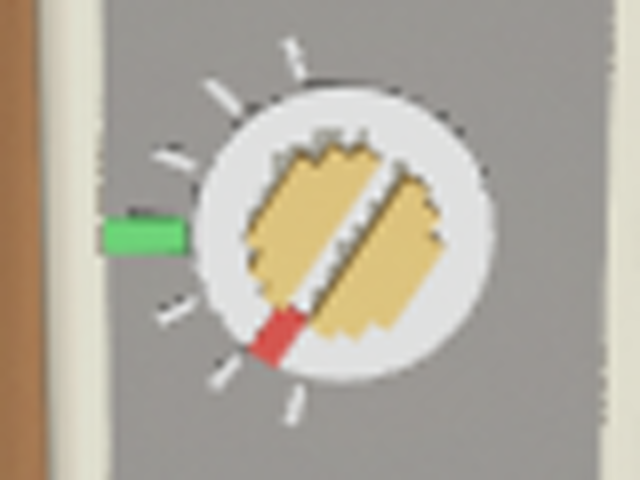

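```bash
python3 - <<'E'
from h import *
i=info("wd")
f=lambda u,v,z=.0725:onz(i,291+u/8,166+v/8,z)
im=cv2.imread("pics/wd.png")[166:226,291:371]
h=cv2.cvtColor(im,cv2.COLOR_BGR2HSV)
m=((h[...,1]<20)&(h[...,2]>200)).astype(np.uint8)
k=max(cv2.findContours(m,0,1)[0],key=cv2.contourArea)
e=cv2.fitEllipse(cv2.convexHull(k));print("ell",e)
c=f((e[0][0]+.5)*8-4,(e[0][1]+.5)*8-4);print("disc centre",c)
g=f(145,238,.07);r=f(278,335);print("green",g,"red",r)
print("meter yaw from green",np.degrees(np.arctan2(c[1]-g[1],c[0]-g[0])), np.linalg.norm(c[:2]-g[:2]))
print("red ang",np.degrees(np.arctan2(c[1]-r[1],c[0]-r[0])))
# slot lines: two edges mid
a=f(302,306,.075);b=f(388,165,.075);print("slot",np.degrees(np.arctan2(b[1]-a[1],b[0]-a[0])),"mid",(a+b)/2)
# edge of grey panel/deck front edge
for U in((105,30,105,470),(45,20,55,470)):
    a=f(*U[:2],.07);b=f(*U[2:],.07);print("edge yaw",np.degrees(np.arctan2(b[0]-a[0],a[1]-b[1])))
# two-view height check of disc
s=cv2.imread("pics/scene1.png");si=cams.camera_info("scene")
hs=s[205:235,285:312];
wc=info("wc");print('scene proj',proj(si,c),'wc proj',proj(wc,c))
sc=(130+334/2,100+241/2);print('tri',tri(ray(si,*sc),ray(i,291+343/8,166+234/8)))
E
```

```text
ell ((42.4163703918457, 28.713787078857422), (35.825035095214844, 36.80592346191406), 84.63349914550781)
disc centre [0.57278933 0.03104176 0.0725    ]
green [0.54417756 0.02804883 0.07      ] red [0.5645091  0.01466564 0.0725    ]
meter yaw from green 5.971701514863405 0.028767880454400867
red ang 63.17754714395635
slot 62.05518229512904 mid [0.57349246 0.03067602 0.075     ]
edge yaw 1.7905871048113604
edge yaw 2.753698732709879
scene proj [296.44422927 220.951178  ] wc proj [357.46507497 228.13457083]
tri (array([0.57250144, 0.03183443, 0.07598538]), [np.float64(0.000926140493609471), np.float64(0.000926140493609512)])
```

Emit:
play_rows(targets=[{"delta_pos":[-0.042,-0.01,0.0],"roll":0,"jaw":0.06},{"delta_pos":[-0.084,-0.02,0.0],"roll":0,"jaw":0.06},{"delta_pos":[-0.126,-0.03,0.0],"roll":0,"jaw":0.06},{"delta_pos":[-0.168,-0.04,0.0],"roll":0,"jaw":0.06},{"delta_pos":[-0.21,-0.05,0.0],"roll":0,"jaw":0.06}])

```text
time_s: 6.3
tool_pos: [0.513, -0.164, 0.2852]
ee_rot: [[-0.045, 0.999, 0.0], [0.999, 0.045, 0.0], [0.0, 0.0, -1.0]]
ft_force: [0.7, -0.3, 0.1]
grip_width: 0.0604
```

Emit:
play_rows(targets=[{"delta_pos":[-0.042,-0.01,0.0],"roll":0,"jaw":0.06},{"delta_pos":[-0.084,-0.02,0.0],"roll":0,"jaw":0.06},{"delta_pos":[-0.126,-0.03,0.0],"roll":0,"jaw":0.06},{"delta_pos":[-0.165,-0.05,0.0],"roll":0,"jaw":0.06},{"delta_pos":[-0.165,-0.05,0.0],"roll":0,"jaw":0.06}])

```text
time_s: 6.8
tool_pos: [0.4688, -0.3339, 0.2846]
ee_rot: [[-0.039, 0.999, -0.001], [0.999, 0.039, -0.001], [-0.001, -0.001, -1.0]]
ft_force: [0.0, 1.0, -0.3]
grip_width: 0.0602
```

```bash
python3 - <<'E'
from h import *
go((.472,-.36,.28),2.5)
i,im=snap("we");print(proj(i,(.4717,-.337,.08)))
E
```

```text
t 6.8 tcp [ 0.4688 -0.3339  0.2846] yaw 2.24 z [-0.001 -0.001 -1.   ] w 0.0602 F [ 0.   1.  -0.3] q [-47.   7.  86.  -0.  87. -50.]
 delta [-0.0262  0.0022  0.0046] n50 0.5 roll -0.0046
[321.26477139 183.70475448]
```

Emit:
play_rows(targets=[{"delta_pos":[-0.04,0,0.0],"roll":0,"jaw":0.06},{"delta_pos":[-0.04,0,0.0],"roll":0,"jaw":0.06},{"delta_pos":[-0.04,0,0.0],"roll":0,"jaw":0.06}])

```text
time_s: 7.15
tool_pos: [0.4731, -0.3689, 0.2848]
ee_rot: [[-0.045, 0.999, 0.0], [0.999, 0.045, 0.001], [0.001, 0.0, -1.0]]
ft_force: [-0.1, 0.2, 0.8]
grip_width: 0.0598
```

```bash
python3 - <<'E'
from h import *
go((.472,-.36,.28),2.5)
i,im=snap("wf");i0=info("we");im0=cv2.imread("pics/we.png");o=[]
for a,b in((i0,im0),(i,im)):
    u,v=map(int,proj(a,(.4717,-.337,.11)));x0=max(u-50,0);y0=max(v-65,0);print(x0,y0)
    o.append(cv2.resize(b[y0:y0+130,x0:x0+100],(400,520),interpolation=cv2.INTER_CUBIC))
cv2.imwrite("pics/wef.png",np.hstack(o))
E
```

```text
t 7.15 tcp [ 0.4731 -0.3689  0.2848] yaw 2.57 z [ 0.     0.001 -1.   ] w 0.0598 F [-0.1  0.2  0.8] q [-50.  11.  82.   0.  88. -52.]
 delta [ 0.009  -0.0007  0.0048] n50 0.2 roll 0.0012
271 123
268 90
```

View pics/wef.png

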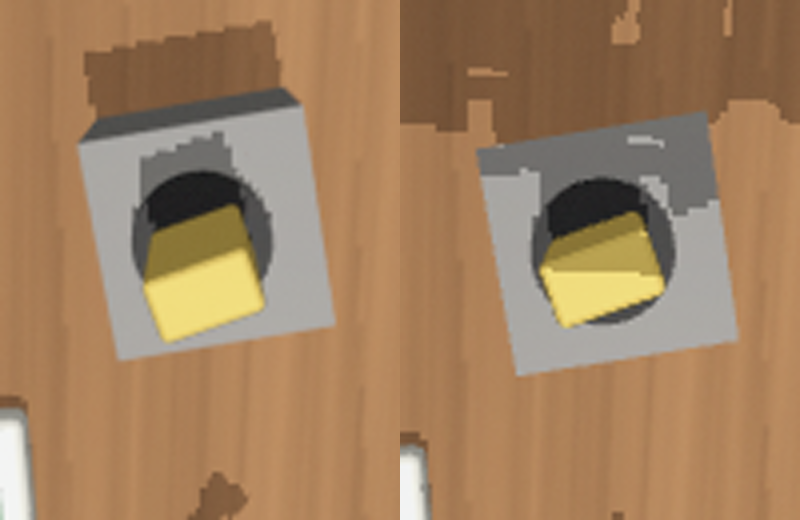

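```bash
python3 - <<'E'
from h import *
a,b=info("we"),info("wf")
A=lambda u,v:(271+u/4-.4,123+v/4-.4);B=lambda u,v:(268+(u-400)/4-.4,90+v/4-.4)
for n,p,q in(("h1",(166,342),(568,328)),("h2",(264,305),(665,290)),("h3",(143,286),(540,268)),("s1",(80,143),(477,150)),("s2",(302,105),(706,112)),("s3",(334,325),(738,341)),("s4",(119,360),(517,376)),("coll",(202,241),(604,251))):
    print(n,*tri(ray(a,*A(*p)),ray(b,*B(*q))))
H=[onz(a,*A(*p),.154)for p in((143,286),(245,250),(264,305),(166,342))]
print(np.round(H,4),"top mid",np.mean(H,0))
e=H[1]-H[0]+H[2]-H[3];print("tool yaw",np.degrees(np.arctan2(e[1],e[0])),np.linalg.norm(e)/2)
for c,f,P in((a,A,((80,143),(302,105),(334,325),(119,360))),(b,B,((477,150),(706,112),(738,341),(517,376)))):
    S=[onz(c,*f(*p),.08)for p in P];e=S[1]-S[0]+S[2]-S[3];print("stand",np.mean(S,0),np.degrees(np.arctan2(e[1],e[0])),np.linalg.norm(e)/2)
print("collar",onz(a,*A(202,241),.086),onz(b,*B(604,251),.086))
e=onz(b,*B(665,290),.154)-onz(b,*B(568,328),.154);print(np.degrees(np.arctan2(e[1],e[0])))
go((.4717,-.337,.13),-68)
E
```

```text
h1 [ 0.46331598 -0.34833983  0.1488203 ] [np.float64(0.0003892358900767186), np.float64(0.00038923589007671663)]
h2 [ 0.48581496 -0.33854766  0.14826081] [np.float64(4.142662735979174e-05), np.float64(4.1426627359751896e-05)]
h3 [ 0.45696181 -0.33449467  0.15091703] [np.float64(0.00013539363922753135), np.float64(0.0001353936392276146)]
s1 [ 0.43511516 -0.31015045  0.073431  ] [np.float64(0.00036083503886269534), np.float64(0.00036083503886255683)]
s2 [ 0.49846214 -0.29699387  0.0718926 ] [np.float64(6.686759190628682e-05), np.float64(6.68675919063706e-05)]
s3 [ 0.51155469 -0.36075081  0.0739541 ] [np.float64(1.973686065470469e-05), np.float64(1.9736860654570915e-05)]
s4 [ 0.44817553 -0.37360769  0.07532513] [np.float64(0.00021979284250534239), np.float64(0.00021979284250528533)]
coll [ 0.47153297 -0.3362326   0.07875934] [np.float64(4.527952935142503e-05), np.float64(4.5279529351342855e-05)]
[[ 0.4572 -0.3338  0.154 ]
 [ 0.4804 -0.3244  0.154 ]
 [ 0.4855 -0.3372  0.154 ]
 [ 0.463  -0.347   0.154 ]] top mid [ 0.47152603 -0.3356188   0.154     ]
tool yaw 22.756949867117964 0.02481057697835184
stand [ 0.47333048 -0.33433443  0.08      ] 11.834818644686205 0.06339318788414795
stand [ 0.47306452 -0.33496323  0.08      ] 11.684374283920864 0.06386827643017096
collar [ 0.47138759 -0.33493341  0.086     ] [ 0.47154642 -0.33560399  0.086     ]
24.01007045404615
t 7.2 tcp [ 0.4731 -0.3686  0.285 ] yaw 2.61 z [ 0.     0.001 -1.   ] w 0.0599 F [0.2 0.5 0.6] q [-49.  11.  82.   0.  88. -52.]
 delta [ 0.0315 -0.      0.1551] n50 3.2 roll 1.2323
```

Emit:
play_rows(targets=[{"delta_pos":[0.015,0,0.0],"roll":0.14,"jaw":0.04},{"delta_pos":[0.033,0,0.0],"roll":0.28,"jaw":0.04},{"delta_pos":[0.033,0,0.0],"roll":0.42,"jaw":0.04},{"delta_pos":[0.033,0,0.0],"roll":0.56,"jaw":0.04},{"delta_pos":[0.033,0,0.0],"roll":0.7,"jaw":0.04}])

```text
time_s: 7.7
tool_pos: [0.4716, -0.3352, 0.2855]
ee_rot: [[0.613, 0.79, 0.001], [0.79, -0.613, -0.0], [0.0, 0.001, -1.0]]
ft_force: [0.0, 0.4, -0.2]
grip_width: 0.0397
```

Emit:
play_rows(targets=[{"delta_pos":[0,0,0.0],"roll":0.14,"jaw":0.04},{"delta_pos":[0,0,0.0],"roll":0.28,"jaw":0.04},{"delta_pos":[0,0,0.0],"roll":0.42,"jaw":0.04},{"delta_pos":[0,0,0.0],"roll":0.515,"jaw":0.04},{"delta_pos":[0,0,0.0],"roll":0.515,"jaw":0.04}])

```text
time_s: 8.2
tool_pos: [0.4715, -0.3356, 0.2854]
ee_rot: [[0.92, 0.391, 0.0], [0.391, -0.92, 0.0], [0.0, 0.0, -1.0]]
ft_force: [0.2, -0.5, -0.1]
grip_width: 0.0402
```

```bash
python3 - <<'E'
from h import *
go((.4715,-.3356,.111),-67)
c=[]
for n in("top","scene"):
    im=cv2.imread(f"pics/{n}0.png");h=cv2.cvtColor(im,cv2.COLOR_BGR2HSV);m=cv2.inRange(h,(130,100,40),(150,255,255))
    k=max(cv2.findContours(m,0,1)[0],key=cv2.contourArea);M=cv2.moments(k);c.append(ray(cams.camera_info(n),M['m10']/M['m00'],M['m01']/M['m00']))
print("purple",tri(*c))
snap("wg")
E
```

```text
t 8.2 tcp [ 0.4715 -0.3356  0.2854] yaw -66.99 z [ 0.  0. -1.] w 0.0402 F [ 0.2 -0.5 -0.1] q [-47.   7.  85.   0.  87.  20.]
 delta [-1.000e-04 -0.000e+00  1.744e-01] n50 3.5 roll 0.0001
purple (array([ 0.50488203, -0.42620806,  0.10100781]), [np.float64(0.0012488056269191554), np.float64(0.001248805626919126)])
```

Emit:
play_rows(targets=[{"delta_pos":[0,0,0.04],"roll":0,"jaw":0.04},{"delta_pos":[0,0,0.08],"roll":0,"jaw":0.04},{"delta_pos":[0,0,0.12],"roll":0,"jaw":0.04},{"delta_pos":[0,0,0.155],"roll":0,"jaw":0.04},{"delta_pos":[0,0,0.1744],"roll":0,"jaw":0.04}])

```text
time_s: 8.75
tool_pos: [0.4697, -0.3348, 0.1072]
ee_rot: [[0.92, 0.392, -0.003], [0.392, -0.92, 0.004], [-0.001, -0.005, -1.0]]
ft_force: [-0.3, 0.9, 0.5]
grip_width: 0.0398
```

Emit:
play_rows(targets=[{"delta_pos":[0,0,0],"roll":0,"jaw":0.022},{"delta_pos":[0,0,0],"roll":0,"jaw":0.01},{"delta_pos":[0,0,0],"roll":0,"jaw":0.01},{"delta_pos":[0,0,0],"roll":0,"jaw":0.01},{"delta_pos":[0,0,0],"roll":0,"jaw":0.01}], force=30)

```text
time_s: 9.25
tool_pos: [0.4719, -0.3381, 0.1126]
ee_rot: [[0.921, 0.389, 0.002], [0.389, -0.921, -0.002], [0.001, 0.003, -1.0]]
ft_force: [-0.7, -0.1, 5.9]
grip_width: 0.016
```

Emit:
play_rows(targets=[{"delta_pos":[0,0,-0.02],"roll":0,"jaw":0.01},{"delta_pos":[0,0,-0.045],"roll":0,"jaw":0.01},{"delta_pos":[0,0,-0.07],"roll":0,"jaw":0.01},{"delta_pos":[0,0,-0.095],"roll":0,"jaw":0.01},{"delta_pos":[0,0,-0.11],"roll":0,"jaw":0.01}])

```text
time_s: 9.75
tool_pos: [0.4716, -0.3379, 0.2233]
ee_rot: [[0.921, 0.389, 0.002], [0.389, -0.921, -0.003], [0.001, 0.003, -1.0]]
ft_force: [-0.5, -0.2, 0.3]
grip_width: 0.0156
```

```bash
python3 - <<'E'
from h import *
go((.573,.031,.22),-28)
i,im=snap("wh")
T=cams.get_image("top");S=cams.get_image("scene");cv2.imwrite("pics/top2.png",T);cv2.imwrite("pics/scene2.png",S)
c=cv2.resize(S[40:140,200:330],(520,400));cv2.imwrite("pics/c3.png",np.vstack([c,cv2.resize(im[100:,60:580],(520,300))])[:600])
E
```

```text
t 9.75 tcp [ 0.4716 -0.3379  0.2233] yaw -67.09 z [ 0.002 -0.003 -1.   ] w 0.0156 F [-0.5 -0.2  0.3] q [-48.   9.  90.  -0.  80.  20.]
 delta [ 0.2371 -0.3003  0.0026] n50 7.7 roll -0.6822
```

View pics/c3.png

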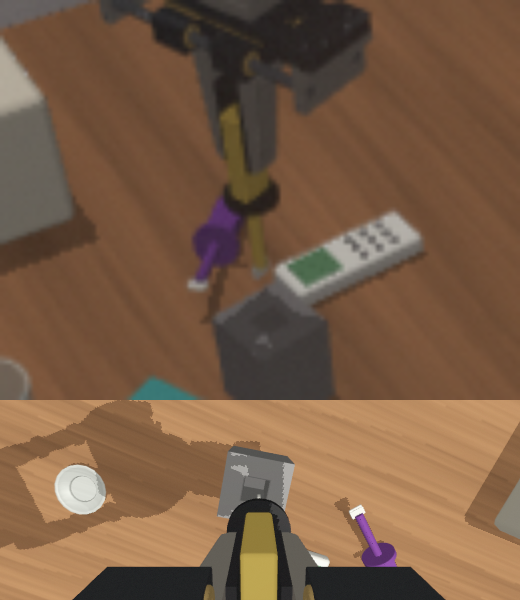

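Emit:
play_rows(targets=[{"delta_pos":[0.025,-0.03,0],"roll":-0.07,"jaw":0.01},{"delta_pos":[0.05,-0.06,0],"roll":-0.14,"jaw":0.01},{"delta_pos":[0.075,-0.092,0],"roll":-0.21,"jaw":0.01},{"delta_pos":[0.1,-0.124,0],"roll":-0.28,"jaw":0.01},{"delta_pos":[0.125,-0.156,0],"roll":-0.35,"jaw":0.01}])

```text
time_s: 10.4
tool_pos: [0.5246, -0.1428, 0.2185]
ee_rot: [[0.73, 0.683, -0.003], [0.683, -0.73, 0.002], [-0.001, -0.003, -1.0]]
ft_force: [0.0, -0.4, -1.5]
grip_width: 0.0157
```

```bash
python3 -c "
from h import *
go((.573,.031,.22),-28)"
```

```text
t 10.4 tcp [ 0.5246 -0.1428  0.2185] yaw -46.89 z [-0.003  0.002 -1.   ] w 0.0157 F [ 0.  -0.4 -1.5] q [-28.   4.  96.   0.  80.  19.]
 delta [ 0.1541 -0.0938 -0.0014] n50 3.6 roll -0.3297
```

Emit:
play_rows(targets=[{"delta_pos":[0.035,-0.021,0],"roll":-0.09,"jaw":0.01},{"delta_pos":[0.07,-0.042,0],"roll":-0.18,"jaw":0.01},{"delta_pos":[0.11,-0.067,0],"roll":-0.27,"jaw":0.01},{"delta_pos":[0.14,-0.086,0],"roll":-0.33,"jaw":0.01},{"delta_pos":[0.154,-0.0935,0],"roll":-0.33,"jaw":0.01}])

```text
time_s: 10.9
tool_pos: [0.5735, 0.0316, 0.2185]
ee_rot: [[0.468, 0.884, -0.003], [0.884, -0.468, 0.001], [-0.001, -0.003, -1.0]]
ft_force: [-0.5, 0.2, -0.5]
grip_width: 0.0158
```

```bash
python3 - <<'E'
from h import *
go((.573,.031,.198),-28)
i,im=snap("wi")
go((.573,.031,.198),-28)
u,v=map(int,proj(i,(.573,.031,.0725)));print(u,v)
c=im[max(v-70,0):v+80,u-100:u+100];print(u-100,max(v-70,0))
cv2.imwrite("pics/wic.png",cv2.resize(c,None,fx=4,fy=4,interpolation=cv2.INTER_CUBIC))
E
```

```text
t 10.9 tcp [0.5735 0.0316 0.2185] yaw -27.92 z [-0.003  0.001 -1.   ] w 0.0158 F [-0.5  0.2 -0.5] q [-9.  9. 91.  0. 80. 19.]
 delta [-0.0008 -0.0001  0.0205] n50 0.4 roll 0.0013
t 10.95 tcp [0.574  0.0322 0.2187] yaw -27.99 z [-0.003  0.002 -1.   ] w 0.0156 F [-1.2  0.9  0.5] q [-9.  9. 91.  0. 80. 19.]
 delta [-0.0015 -0.0003  0.0207] n50 0.4 roll 0.0002
318 192
218 122
```

View pics/wic.png

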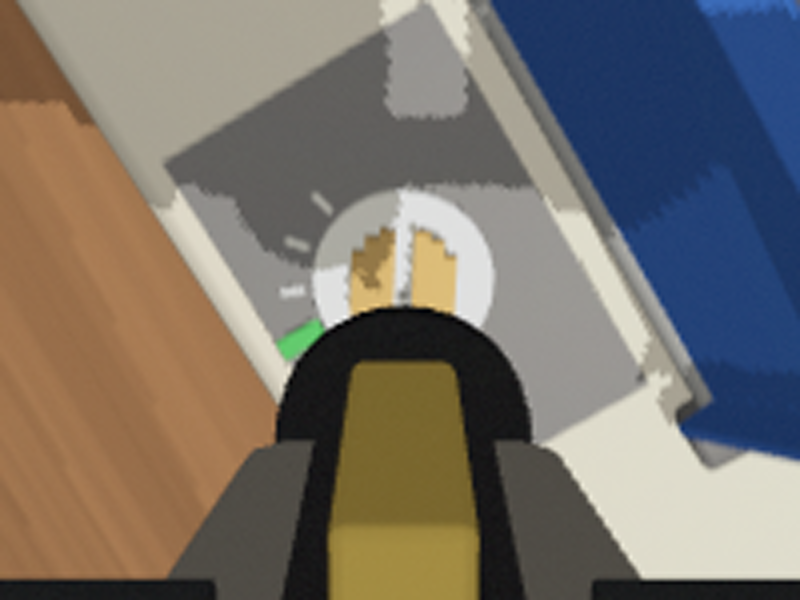

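Emit:
play_rows(targets=[{"delta_pos":[0,0,0.015],"roll":0,"jaw":0.01},{"delta_pos":[0,0,0.028],"roll":0,"jaw":0.01},{"delta_pos":[0,0,0.034],"roll":0,"jaw":0.01},{"delta_pos":[0,0,0.036],"roll":0,"jaw":0.01},{"delta_pos":[0,0,0.036],"roll":0,"jaw":0.01}])

```text
time_s: 11.45
tool_pos: [0.574, 0.0277, 0.1841]
ee_rot: [[0.473, 0.881, -0.001], [0.881, -0.473, 0.0], [-0.0, -0.001, -1.0]]
ft_force: [0.5, -0.1, 0.2]
grip_width: 0.0158
```

Emit:
play_rows(targets=[{"delta_pos":[0,0,0.002],"roll":0,"jaw":0.01},{"delta_pos":[0,0,0.004],"roll":0,"jaw":0.01},{"delta_pos":[0,0,0.006],"roll":0,"jaw":0.01},{"delta_pos":[0,0,0.006],"roll":0,"jaw":0.01}])

```text
time_s: 11.85
tool_pos: [0.5751, 0.0283, 0.1816]
ee_rot: [[0.471, 0.882, 0.002], [0.882, -0.471, -0.001], [0.0, 0.002, -1.0]]
ft_force: [-3.6, -0.4, 10.9]
grip_width: 0.0159
```

```bash
python3 - <<'E'
from h import *
go((.573,.031,.1765),-28)
E
```

```text
t 11.85 tcp [0.5751 0.0283 0.1816] yaw -28.12 z [ 0.002 -0.001 -1.   ] w 0.0159 F [-3.6 -0.4 10.9] q [-9. 11. 94. -0. 76. 19.]
 delta [ 0.0014 -0.0032  0.0051] n50 0.1 roll -0.0021
```

Emit:
play_rows(targets=[{"delta_pos":[0,0,-0.006],"roll":0,"jaw":0.01},{"delta_pos":[0,0,-0.01],"roll":0,"jaw":0.01},{"delta_pos":[0,0,-0.01],"roll":0,"jaw":0.01},{"delta_pos":[0,0,-0.01],"roll":0,"jaw":0.01},{"delta_pos":[0,0,-0.01],"roll":0,"jaw":0.01}])

```text
time_s: 12.35
tool_pos: [0.5741, 0.0286, 0.1881]
ee_rot: [[0.471, 0.882, -0.001], [0.882, -0.471, 0.0], [-0.0, -0.001, -1.0]]
ft_force: [-0.7, 0.6, -0.2]
grip_width: 0.0158
```

```bash
python3 - <<'E'
from h import *
go((.5735,.0316,.19),-28)
i,im=snap("wj")
go((.5735,.0316,.19),-28)
u,v=map(int,proj(i,(.573,.031,.0725)));print(u,v)
cv2.imwrite("pics/wjc.png",cv2.resize(im[122:272,218:418],None,fx=4,fy=4,interpolation=cv2.INTER_CUBIC))
E
```

```text
t 12.35 tcp [0.5741 0.0286 0.1881] yaw -28.13 z [-0.001  0.    -1.   ] w 0.0158 F [-0.7  0.6 -0.2] q [-9. 10. 93.  0. 77. 19.]
 delta [ 0.0024 -0.002  -0.0019] n50 0.1 roll -0.0023
t 12.4 tcp [0.5741 0.0286 0.1881] yaw -28.13 z [-0.001  0.    -1.   ] w 0.0159 F [ 0.3 -0.  -0.9] q [-9. 10. 93. -0. 77. 19.]
 delta [ 0.0024 -0.0019 -0.0019] n50 0.1 roll -0.0023
315 196
```

View pics/wjc.png

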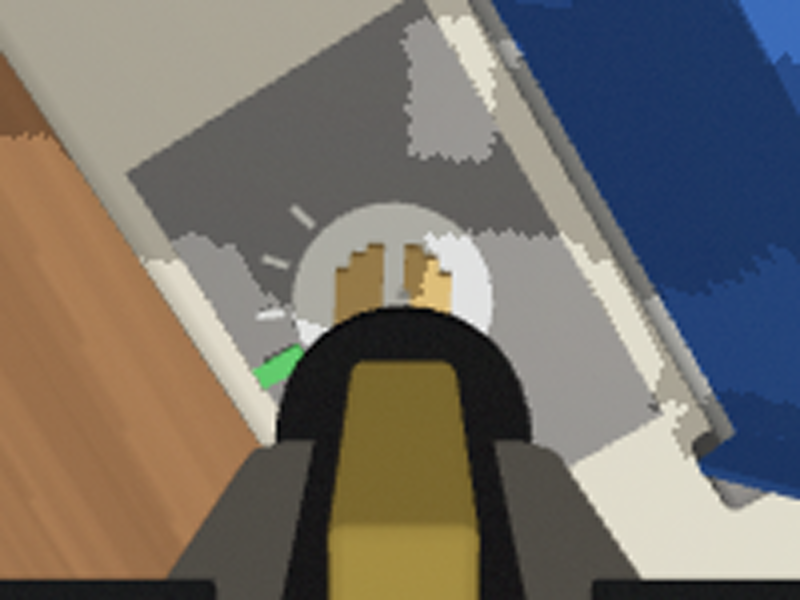

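Emit:
play_rows(targets=[{"delta_pos":[0,-0.0022,0],"roll":0,"jaw":0.01},{"delta_pos":[0,-0.0022,0.003],"roll":0,"jaw":0.01},{"delta_pos":[0,-0.0022,0.006],"roll":0,"jaw":0.01},{"delta_pos":[0,-0.0022,0.009],"roll":0,"jaw":0.01},{"delta_pos":[0,-0.0022,0.011],"roll":0,"jaw":0.01}])

```text
time_s: 12.9
tool_pos: [0.5722, 0.0296, 0.177]
ee_rot: [[0.472, 0.882, -0.001], [0.882, -0.472, 0.0], [-0.0, -0.001, -1.0]]
ft_force: [0.2, 0.3, -0.7]
grip_width: 0.016
```

Emit:
play_rows(targets=[{"delta_pos":[0,0,0],"roll":0,"jaw":0.01},{"delta_pos":[0,0,0.001],"roll":0,"jaw":0.01},{"delta_pos":[0,0,0.001],"roll":0,"jaw":0.01}])

```text
time_s: 13.2
tool_pos: [0.5724, 0.0295, 0.1766]
ee_rot: [[0.472, 0.882, -0.0], [0.882, -0.472, 0.0], [0.0, -0.0, -1.0]]
ft_force: [0.0, 0.9, -1.4]
grip_width: 0.0159
```

```bash
python3 - <<'E'
from h import *
go((.5735,.0316,.1755),-28)
E
```

```text
t 13.2 tcp [0.5724 0.0295 0.1766] yaw -28.13 z [-0.  0. -1.] w 0.0159 F [ 0.   0.9 -1.4] q [-9. 11. 94.  0. 75. 19.]
 delta [ 0.0023 -0.      0.0011] n50 0.1 roll -0.0023
```

Emit:
play_rows(targets=[{"delta_pos":[0.001,0,0],"roll":0.1,"jaw":0.01},{"delta_pos":[0.001,0,0],"roll":0.2,"jaw":0.01},{"delta_pos":[0.001,0,0],"roll":0.3,"jaw":0.01},{"delta_pos":[0.001,0,0],"roll":0.4,"jaw":0.01},{"delta_pos":[0.001,0,0],"roll":0.5,"jaw":0.01}])

```text
time_s: 13.7
tool_pos: [0.5724, 0.0309, 0.1766]
ee_rot: [[0.839, 0.544, -0.001], [0.544, -0.839, 0.001], [-0.0, -0.001, -1.0]]
ft_force: [-1.0, 1.6, 0.7]
grip_width: 0.0156
```

Emit:
play_rows(targets=[{"delta_pos":[0,0,0],"roll":0.1,"jaw":0.01},{"delta_pos":[0,0,0],"roll":0.2,"jaw":0.01},{"delta_pos":[0,0,0],"roll":0.3,"jaw":0.01},{"delta_pos":[0,0,0],"roll":0.4,"jaw":0.01},{"delta_pos":[0,0,0],"roll":0.5,"jaw":0.01}])

```text
time_s: 14.2
tool_pos: [0.5723, 0.0312, 0.1766]
ee_rot: [[0.997, 0.076, -0.001], [0.076, -0.997, 0.001], [-0.001, -0.002, -1.0]]
ft_force: [-2.3, 2.2, 0.3]
grip_width: 0.0159
```

Emit:
play_rows(targets=[{"delta_pos":[0,0,0],"roll":0.08,"jaw":0.01},{"delta_pos":[0,0,0],"roll":0.16,"jaw":0.01},{"delta_pos":[0,0,0],"roll":0.16,"jaw":0.01},{"delta_pos":[0,0,0],"roll":0.16,"jaw":0.01},{"delta_pos":[0,0,0],"roll":0.16,"jaw":0.01}])

```text
time_s: 14.7
tool_pos: [0.5726, 0.031, 0.1765]
ee_rot: [[0.997, -0.079, -0.001], [-0.079, -0.997, 0.001], [-0.001, -0.001, -1.0]]
ft_force: [-1.2, 2.5, -0.9]
grip_width: 0.016
```

```bash
python3 - <<'E'
from h import *
go((.5735,.0316,.1755),-94.7);print(env.read_state()['torque'])
i,im=snap("wk")
cv2.imwrite("pics/wkc.png",cv2.resize(im[122:272,218:418],None,fx=4,fy=4,interpolation=cv2.INTER_CUBIC))
# slot direction from crop: white slot between brass? print rows of brass mask gaps
h=cv2.cvtColor(im,cv2.COLOR_BGR2HSV);m=cv2.inRange(h,(12,80,70),(26,255,255))
for v in range(165,200,3):
    x=np.where(m[v,270:370])[0]+270
    print(v,x.min() if len(x) else None,[(int(a),int(b)) for a,b in zip(x[:-1],x[1:]) if b-a>2],x.max() if len(x) else None)
E
```

```text
t 14.7 tcp [0.5726 0.031  0.1765] yaw -94.51 z [-0.001  0.001 -1.   ] w 0.016 F [-1.2  2.5 -0.9] q [-9. 11. 94.  0. 75. 85.]
 delta [ 0.0008 -0.0007  0.001 ] n50 0.0 roll 0.0032
[0.83065823 0.50638484 0.04487786]
165 None [] None
168 None [] None
171 None [] None
174 None [] None
177 None [] None
180 None [] None
183 None [] None
186 None [] None
189 309 [(313, 319)] 326
192 305 [(313, 320)] 327
195 305 [(314, 320)] 331
198 302 [(314, 321)] 332
```

Emit:
play_rows(targets=[{"delta_pos":[0,0,0],"roll":-0.1,"jaw":0.01},{"delta_pos":[0,0,-0.004],"roll":-0.1,"jaw":0.01},{"delta_pos":[0,0,-0.012],"roll":-0.1,"jaw":0.01},{"delta_pos":[0,0,-0.03],"roll":-0.1,"jaw":0.01},{"delta_pos":[0,0,-0.05],"roll":-0.1,"jaw":0.01}])

```text
time_s: 15.25
tool_pos: [0.573, 0.0297, 0.2276]
ee_rot: [[1.0, 0.018, 0.0], [0.018, -1.0, -0.001], [0.0, 0.001, -1.0]]
ft_force: [0.9, 0.2, 0.3]
grip_width: 0.0161
```

Emit:
play_rows(targets=[{"delta_pos":[-0.01,0.03,0],"roll":0,"jaw":0.01},{"delta_pos":[-0.03,0.06,0],"roll":0,"jaw":0.01},{"delta_pos":[-0.05,0.075,0],"roll":0,"jaw":0.01},{"delta_pos":[-0.05,0.075,0],"roll":0,"jaw":0.01},{"delta_pos":[-0.05,0.075,0],"roll":0,"jaw":0.01}])

```text
time_s: 15.75
tool_pos: [0.525, -0.0461, 0.2276]
ee_rot: [[1.0, 0.018, 0.002], [0.018, -1.0, -0.001], [0.002, 0.001, -1.0]]
ft_force: [-0.3, 0.2, -0.7]
grip_width: 0.0156
```

```bash
python3 - <<'E'
from h import *
go((.4732,-.3347,.225),-78)
i,im=snap("wl")
u,v=map(int,proj(i,(.573,.031,.0725)));print(u,v)
h=cv2.cvtColor(im,cv2.COLOR_BGR2HSV)
W=np.zeros(h.shape[:2],np.uint8);W[max(v-60,0):v+60,max(u-60,0):u+60]=1
red=((h[...,0]<8)|(h[...,0]>172))&(h[...,1]>110)&(h[...,2]>80)&(W>0)
gr=cv2.inRange(h,(50,80,60),(75,255,255))*W>0
for n,m,z in(("red",red,.0725),("green",gr,.07)):
    y,x=np.nonzero(m);p=onz(i,x.mean(),y.mean(),z) if len(x) else None;print(n,len(x),p)
    if p is not None:
        print(np.degrees(np.arctan2(.031-p[1],.573-p[0])))
E
```

```text
t 15.75 tcp [ 0.525  -0.0461  0.2276] yaw -88.98 z [ 0.002 -0.001 -1.   ] w 0.0156 F [-0.3  0.2 -0.7] q [-18.   1.  98.  -0.  80.  71.]
 delta [-0.0569  0.2876  0.0028] n50 5.9 roll -0.1917
238 140
red 44 [0.55485035 0.03140584 0.0725    ]
-1.2809768925873959
green 70 [0.54329148 0.03039733 0.07      ]
1.1621483105053083
```

Emit:
play_rows(targets=[{"delta_pos":[-0.009,0.045,0],"roll":-0.07,"jaw":0.01},{"delta_pos":[-0.018,0.09,0],"roll":-0.14,"jaw":0.01},{"delta_pos":[-0.027,0.135,0],"roll":-0.21,"jaw":0.01},{"delta_pos":[-0.036,0.18,0],"roll":-0.28,"jaw":0.01},{"delta_pos":[-0.045,0.225,0],"roll":-0.35,"jaw":0.01}])

```text
time_s: 16.3
tool_pos: [0.4844, -0.2728, 0.227]
ee_rot: [[0.931, 0.365, 0.001], [0.365, -0.931, -0.001], [0.0, 0.001, -1.0]]
ft_force: [0.1, 0.3, -0.2]
grip_width: 0.0156
```

```bash
python3 -c "
from h import *
go((.4725,-.3365,.2276),-67)"
```

```text
t 16.3 tcp [ 0.4844 -0.2728  0.227 ] yaw -68.59 z [ 0.001 -0.001 -1.   ] w 0.0156 F [ 0.1  0.3 -0.2] q [-42.   6.  94.  -0.  80.  27.]
 delta [-0.0343  0.055  -0.0006] n50 1.3 roll -0.0277
```

Emit:
play_rows(targets=[{"delta_pos":[-0.017,0.027,0],"roll":-0.028,"jaw":0.01},{"delta_pos":[-0.0343,0.055,0],"roll":-0.028,"jaw":0.01},{"delta_pos":[-0.0343,0.055,0],"roll":-0.028,"jaw":0.01},{"delta_pos":[-0.0343,0.055,0],"roll":-0.028,"jaw":0.01}])

```text
time_s: 16.7
tool_pos: [0.4724, -0.3349, 0.2265]
ee_rot: [[0.922, 0.387, 0.0], [0.387, -0.922, 0.0], [0.0, -0.0, -1.0]]
ft_force: [-0.3, 0.5, 0.4]
grip_width: 0.0159
```

```bash
python3 - <<'E'
from h import *
go((.4725,-.3365,.2276),-67)
i,im=snap("wm")
u,v=map(int,proj(i,(.4732,-.3347,.08)));print(u,v)
y0=max(v-80,0);print(u-100,y0)
cv2.imwrite("pics/wmc.png",cv2.resize(im[y0:y0+150,u-100:u+100],None,fx=4,fy=4,interpolation=cv2.INTER_CUBIC))
E
```

```text
t 16.7 tcp [ 0.4724 -0.3349  0.2265] yaw -67.23 z [ 0.  0. -1.] w 0.0159 F [-0.3  0.5  0.4] q [-47.   9.  90.   0.  81.  20.]
 delta [-0.0005  0.0015 -0.0011] n50 0.0 roll -0.004
318 190
218 110
```

View pics/wmc.png

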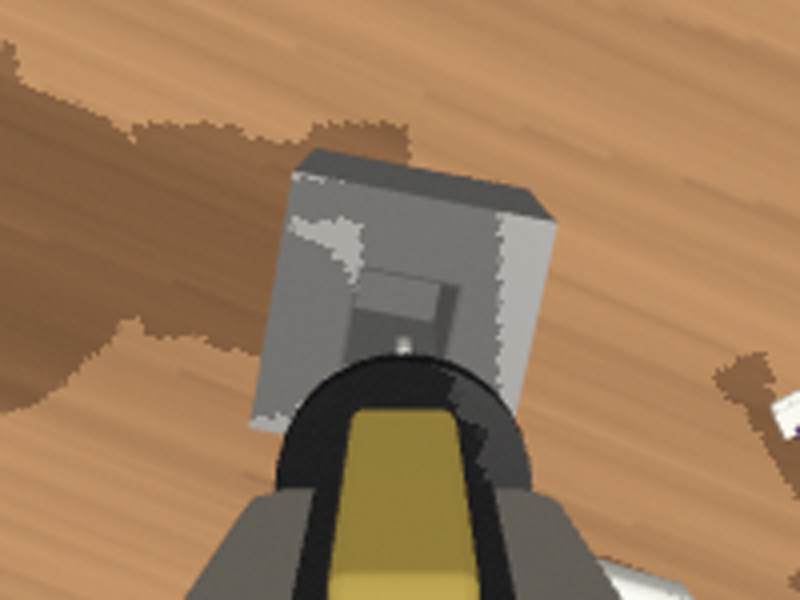

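Emit:
play_rows(targets=[{"delta_pos":[0,0.0005,0.025],"roll":0,"jaw":0.01},{"delta_pos":[0,0.0005,0.05],"roll":0,"jaw":0.01},{"delta_pos":[0,0.0005,0.075],"roll":0,"jaw":0.01},{"delta_pos":[0,0.0005,0.095],"roll":0,"jaw":0.01},{"delta_pos":[0,0.0005,0.106],"roll":0,"jaw":0.01}])

```text
time_s: 17.25
tool_pos: [0.4719, -0.3331, 0.1187]
ee_rot: [[0.921, 0.389, -0.002], [0.389, -0.921, 0.002], [-0.001, -0.003, -1.0]]
ft_force: [-0.4, -0.4, -0.0]
grip_width: 0.0158
```

Emit:
play_rows(targets=[{"delta_pos":[0,0,0.004],"roll":0,"jaw":0.01},{"delta_pos":[0,0,0.007],"roll":0,"jaw":0.01},{"delta_pos":[0,0,0.008],"roll":0,"jaw":0.01},{"delta_pos":[0,0,0.008],"roll":0,"jaw":0.01}])

```text
time_s: 17.65
tool_pos: [0.4724, -0.3359, 0.1135]
ee_rot: [[0.922, 0.387, 0.001], [0.387, -0.922, -0.001], [0.001, 0.001, -1.0]]
ft_force: [0.4, -0.1, -0.0]
grip_width: 0.0156
```

```bash
python3 -c "
from h import *
go((.4725,-.3365,.1126),-67)"
```

```text
t 17.65 tcp [ 0.4724 -0.3359  0.1135] yaw -67.2 z [ 0.001 -0.001 -1.   ] w 0.0156 F [ 0.4 -0.1 -0. ] q [-47.  15.  96.  -0.  68.  20.]
 delta [-0.0001  0.0006  0.0009] n50 0.0 roll -0.0035
```

Within about a millimetre of the rest height, with no force yet. I'll lower the last bit, release and lift.

Emit:
play_rows(targets=[{"delta_pos":[0,0,0.001],"roll":0,"jaw":0.01},{"delta_pos":[0,0,0.001],"roll":0,"jaw":0.02},{"delta_pos":[0,0,0.001],"roll":0,"jaw":0.04},{"delta_pos":[0,0,0.001],"roll":0,"jaw":0.04},{"delta_pos":[0,0,0.001],"roll":0,"jaw":0.04}])

```text
time_s: 18.15
tool_pos: [0.4719, -0.3355, 0.1116]
ee_rot: [[0.922, 0.387, -0.0], [0.387, -0.922, 0.0], [-0.0, -0.0, -1.0]]
ft_force: [-0.1, 0.5, -1.0]
grip_width: 0.0394
```

Emit:
play_rows(targets=[{"delta_pos":[0,0,-0.02],"roll":0,"jaw":0.04},{"delta_pos":[0,0,-0.05],"roll":0,"jaw":0.04},{"delta_pos":[0,0,-0.09],"roll":0,"jaw":0.04},{"delta_pos":[0,0,-0.13],"roll":0,"jaw":0.04},{"delta_pos":[0,0,-0.16],"roll":0,"jaw":0.04}])

```text
time_s: 18.65
tool_pos: [0.4723, -0.3359, 0.2746]
ee_rot: [[0.922, 0.387, 0.002], [0.387, -0.922, -0.002], [0.001, 0.003, -1.0]]
ft_force: [0.9, -1.1, 0.1]
grip_width: 0.0398
```

Emit:
play_rows(targets=[{"delta_pos":[-0.04,0,0],"roll":0,"jaw":0.04},{"delta_pos":[-0.08,0,0],"roll":0,"jaw":0.04},{"delta_pos":[-0.08,0,0],"roll":0,"jaw":0.04},{"delta_pos":[-0.08,0,0],"roll":0,"jaw":0.04}])

```text
time_s: 19.05
tool_pos: [0.3978, -0.3667, 0.2717]
ee_rot: [[0.923, 0.386, 0.0], [0.386, -0.923, 0.0], [0.0, 0.0, -1.0]]
ft_force: [0.6, 0.1, 0.4]
grip_width: 0.04
```

```bash
python3 - <<'E'
from h import *
go((.4725,-.3365,.1126),-67)
i,im=snap("wn")
S=cams.get_image("scene");T=cams.get_image("top");cv2.imwrite("pics/scene3.png",S);cv2.imwrite("pics/top3.png",T)
u,v=map(int,proj(i,(.4725,-.336,.11)));print(u,v)
y0,x0=max(v-60,0),max(u-65,0);print(x0,y0)
a=cv2.resize(im[y0:y0+120,x0:x0+130],(390,360))
b=cv2.resize(S[60:180,210:340],(390,360))
c=cv2.resize(S[140:300,150:400],(375,240));d=cv2.resize(T[130:250,150:350],(400,240))
cv2.imwrite("pics/fin.png",np.vstack([np.hstack([a,b]),np.hstack([c,d])[:,:780] if 775>=780 else cv2.copyMakeBorder(np.hstack([c,d]),0,0,0,5,0)]))
E
```

```text
t 19.05 tcp [ 0.3978 -0.3667  0.2717] yaw -67.3 z [ 0.  0. -1.] w 0.04 F [0.6 0.1 0.4] q [-55.   2.  93.   0.  85.  12.]
 delta [0.0805 0.0009 0.1591] n50 3.6 roll -0.0052
318 106
253 46
```

View pics/fin.png

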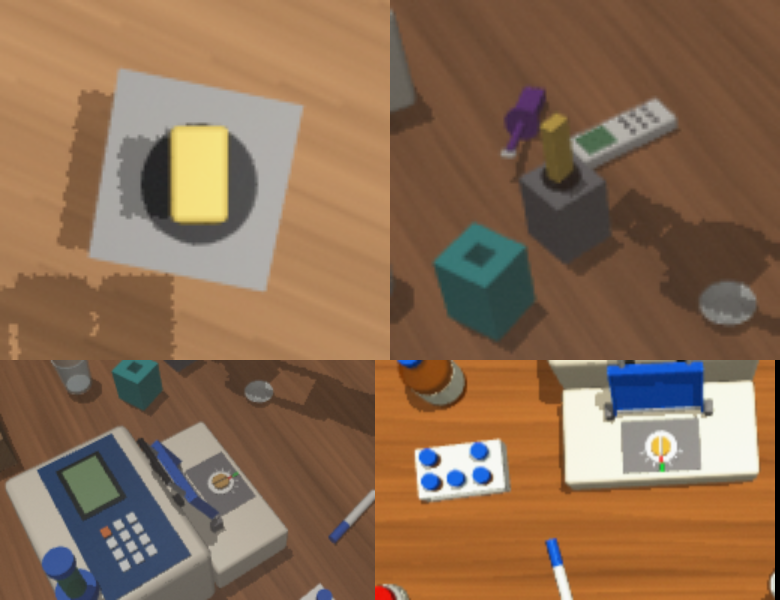

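The tool stands upright in the grey stand with its collar down and centred. The cover is leaning open, the red pointer lines up with the green mark, and the bystanders I can see are in place. I'm handing in.

```bash
python3 -c "
from bench import env
print(env.hand_in())"
```

```text
the job is handed in; nothing more can be done
None
```

I handed the job in at about 19 s of the 64 s. The cover is open and released, the screw is set to the mark, and the yellow tool is back in its stand.

**What I did**
- **Cover:** I pinched the black bar, swung the cover over its hinge and let go. It stays leaning back on its own.
- **Screw:** I took the yellow tool and turned the screw clockwise by about 60°.
- **Tool:** I put it back in the stand, opened the fingers and moved the gripper clear.

**Last checks**
- **Pointer:** with the tool lifted out, the red pointer was within about 2.5° (0.04 rad) of the green mark. The limit is 0.2 rad. The final top view agrees.
- **Tool:** the collar is down on the stand and centred, and the tool looks upright.
- **Bench:** the dish, remote, marker, bottle, beaker and rack look to be where they started. I only judged this by eye, and the jar was barely in the last view.

**What went wrong or disagreed**
- **First insertion:** the tool missed the slot by about 2.5 mm sideways and pressed on the brass head with about 11 N. I lifted it, corrected from a wrist picture, and it went in without force. The fingers stayed well above the screw.
- **Heights:** the two-view measurements read 5–8 mm lower than the text for the stand and the tool's top. I used the text's heights, and contact with the screw head confirmed them.
- **Purple tool:** this look-alike stood upright at the start and later lay on the bench. It was already tilted at 5.4 s, before the gripper went near it.

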